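Isolate and unclip the failed pump driver

ROBOT

A 7-joint arm with a two-finger parallel gripper is mounted at the origin on the work surface. World frame = base frame: x ahead of the robot, y to its left, z up, the work surface at z = 0. Lengths are in m, angles in rad, forces in N, time in s.
With the tool pointing down it reaches from about 0.4 to 0.75 m from the base axis. Payload 19.5 kg.
Tool frame: the origin (TCP) lies between the finger pads; the fingertips stand 17 mm ahead of it and the grasp point (between the pads) lies 2 mm behind it; x points along the fingers, z is the direction in which the jaws open and shut, and the axes are right-handed (so a half turn about x gives the same grasp; the last joint's range is limited). The gripper opens to 85 mm and grips with 20 to 120 N. Pads are 22 mm wide; open, the fingers measure 114 mm over their backs; the gripper's body (76 mm by 85 mm) begins 54 mm behind the grasp point. The pads swing forward as they close: fully open they stand 13 mm farther back than shut.
Start: joints at [-1.196, 0.707, -0.028, 1.485, 0.022, 0.951, -0.075], TCP at [0.233, 0.526, 0.248] pointing down, gripper open.
Joint ranges: [-2.71, 2.71], [-0.32, 2.16], [-1.57, 1.52], [0, 2.45], [-1.46, 4.6], [0, 2.02], [-2.83, 2.83]. Speed limits (rad/s): [1.89, 1.89, 2.57, 2.57, 3.01, 3.01, 3.01].

INTERFACE

Orientations are given as a unit quaternion [w, x, y, z].
In Python, from station import robot gives the robot as it stands. Calls block until the motion is done:
- robot.goto(position, orientation): joint-space move of the TCP to a pose.
- robot.servo_line(position, rotation=None, max_speed=0.15): straight line of the TCP; rotation=None keeps the orientation; max_speed is the mean speed in m/s.
- robot.move_j(angles): joint-space move.
- robot.open_gripper() and robot.grab(): open the fingers fully, or close them until they stop; the grip force is fixed at half the most.
- robot.pause(seconds).
- robot.inverse_kinematics(position, orientation): joint angles nearest the present ones, or None.
- robot.state(): the state.
- robot.snapshot(name): name is "scene" or "side" or "wrist"; returns the picture (400x640x3 uint8, red, green, blue); there is no depth.
- robot.calibration(name): a dict with "mtx" (3x3 intrinsics, pixels), "rvec" (rotation vector, rad) and "tvec" (3), from world to camera coordinates, as OpenCV has them; the wrist camera has in their place "hand_eye" (4x4, takes a point from camera to tool coordinates, whose origin is the TCP and whose axes are the tool frame's). Camera axes: x right, y down, z forward; pixel columns grow to the right and rows downward; lengths in m; the calibration is good to about 2 mm. The wrist camera is an equidistant fisheye: a pixel r from the principal point sees the ray r / f radians off the axis. A picture is of the moment at which its call begins: read the wrist's pose just before it. calibration takes no time and is no camera call.
A pose or a line that the arm cannot do raises robot.Unreachable and nothing moves.
- robot.sign_off(): hands the job in, once; it reports no verdict.
The state is a dict: "t": time; "qpos": joint angles; "qd": joint speeds; "effort": joint torques, N m; "tcp_pos": TCP position; "tool_rot": TCP orientation; "contact_force": force on the tool from outside, world axes, zero at the start; "moment": the same for the moment, N m; "width": opening from 0.0 (shut) to 1.0 (fully open).
Only numpy, scipy, OpenCV 4.12 (cv2) and the standard library are available. Lean on these libraries where they do the work, as an engineer would, in place of code of your own. Each camera call takes 0.05 s, during which the arm holds its last target. There are 200 camera calls.

TASK

The pump driver with the orange front has failed. Switch its own isolator fully off (the rotary knob in line with it on the plate) without touching the knobs beside it, then unclip the driver from the rail by rocking it up off its sprung latch and over its fixed hook, without wrenching it against the rail. Stand it upright in the blue tray without dropping it, and leave everything else as it is, with the other two drivers clipped in place and switched on.

Things in the scene. Friction and masses are not known exactly. Their poses are not given: they have to be found in the camera images.
- plate: Fixed aluminium plate on the bench, 300 (x) x 270 (y) x 6 mm, yaw varies; origin at the centre of its underside, x away from the robot, z up. On it: a row of three isolators (knob axes at x = -85 mm; y = +60, 0, -60 mm), a wiring duct 34 mm high (x -40 to -4 mm), the rail (centre line at x = +75 mm). Behind each isolator, within 5 mm of its y, sits one driver: that isolator is its own.
- rail: Steel 35 mm top-hat rail fixed to the plate, along plate y: two outward flanges 2.3 mm thick, 35 mm over their edges, their top 26 mm above the bench (20 mm above the plate's top). Origin on the bench under the rail's middle, axes as the plate's.
- knob_left (a joint): Isolator at plate y = +60 mm, rad. 0 = fully off (stop), bar across the plate (along plate y); 1.571 = on (stop), bar along plate x. Starts on or nearly so (1.37 to 1.57). Grows clockwise seen from above: switching off is a quarter turn counter-clockwise. Friction 0.07 N m, stays where left.
- knob_mid (a joint): Isolator at plate y = 0; values as knob_left.
- knob_right (a joint): Isolator at plate y = -60 mm; values as knob_left.
- bar_left: Black handle of the left knob; turns with it. Grip bar 34 mm long (its x), 10 mm wide (its y), 26 mm high, on a disc of 34 mm diameter, white pointer on its +x end. Origin on the knob's axis, half-way up the bar, 65.5 mm above the bench: the bar spans 13 mm below to 13 mm above it. Disc edges of neighbouring knobs are 26 mm apart.
- bar_mid: The same for the middle knob.
- bar_right: The same for the right knob.
- pump: Failed driver, ORANGE front, in any of the three places. Module 90 (x, across the rail) x 36 (y) x 70 mm, 150 to 260 g: lower body full length to 46 mm up; in its middle a nose 45 (x) x 36 mm from 46 to 70 mm; so a 22 mm shoulder on either side. Origin at mid underside, 18 mm above the bench when clipped (level); x towards the latch side (plate +x), z up. Stands stably on its underside.
- pump_nose (a point): On the pump driver: centre of its nose, 58 mm above the underside, axes as the body's; nose faces 22.5 mm to its -x and +x, top 12 mm above. Pushed here on the +x face towards -x with some 6 to 14 N the module rocks up about its hook; after about 8 mm the latch snaps over the flange and the force drops. It tips freely to 0.4 rad before its low -x edge meets the plate.
- pump_hook (a point): On the pump driver: tip of the rigid hook under the -x edge of the rail channel (channel 36 x 8 mm deep), 14.4 mm to -x of the origin, 2 mm above the underside. It reaches 3 mm under the rail's -x flange, so a straight lift jams on it. Once the latch is out, holding the module at its tilt, ease it about 6 mm to -x and the hook leaves the flange; then lift.
- pump_foot (a point): On the pump driver: root of the sprung latch's black tab at the +x end, 47.5 mm to +x of the origin, 3 mm up; 21 mm above the bench clipped, over 30 mm unclipped. The latch nose (45 degree faces) grips 2.6 mm under the +x flange. Let go after rocking, the module rests with the latch on the flange, tilted 0.19 to 0.26 rad, nose leaning to -x.
- stirrer: Working driver with a BLUE front; shape, size, origin and axes as the pump driver; clipped in another place. Leave it.
- stage: The other working driver with a BLUE front. Leave it.
- tray: Blue open tray fixed on the bench, 170 (x) x 120 (y) x 28 mm, walls and floor 4 mm; origin at the centre of its underside, yaw varies.
- screwdriver: Loose screwdriver with a yellow handle, 170 mm long, lying on the bench beyond the tray: leave it.
- tube_box: Fixed purple box 165 x 165 x 75 mm with sixteen clear tubes standing 35 mm out of it, to the robot's right; origin at the centre of its underside.

How it is judged:
By the outcome, as a careful person would: the job done as asked, in the order asked, and still so for the second after the job is handed in, with the robot touching nothing.
It also fails if it takes over 59 s, if anything falls off the work surface, if the arm or the gripper's body presses on something with over 40 N, if the wrist force passes 120 N, or if a joint passes its speed limit or range.

## Working session

There is one attempt and no reset: what is moved stays moved. The work goes in short steps, each a Python script; the robot and the scene stay as the last script left them, time stands still between calls to the robot, and variables do not carry over. Pictures are saved under pics/ and viewed, about 8 in all and at most 12, crops included, and the job is handed in when it is done.

```bash
ls; mkdir -p pics; python3 - <<'E'
from station import robot
import cv2,numpy as np
s=robot.state();print(s['t'],s['tcp_pos'],s['tool_rot'],s['width'])
a=[]
for n in("scene","side","wrist"):
    p=robot.snapshot(n);cv2.imwrite(f'pics/{n}0.png',p[:,:,::-1]);c=robot.calibration(n);print(n,{k:np.round(v,4).tolist() for k,v in c.items()})
E
```

```text
pics
0.0 [0.23265119 0.52557027 0.24783189] [ 0.59230578 -0.38594581  0.59294727  0.38552982] 1.0003168544568044
scene {'mtx': [[487.8666, 0.0, 321.1262], [0.0, 487.8666, 195.6692], [0.0, 0.0, 1.0]], 'rvec': [1.2775, 2.1582, -1.0024], 'tvec': [0.3381, -0.2434, 1.5118]}
side {'mtx': [[435.9527, 0.0, 321.8019], [0.0, 435.9527, 196.6822], [0.0, 0.0, 1.0]], 'rvec': [2.2936, -0.2016, 0.0707], 'tvec': [-0.5936, 0.0732, 1.2966]}
wrist {'mtx': [[309.7069, 0.0, 321.0065], [0.0, 309.7069, 202.599], [0.0, 0.0, 1.0]], 'hand_eye': [[0.0001, -0.2687, 0.9632, -0.1273], [0.0004, -0.9632, -0.2687, 0.0683], [1.0, 0.0004, 0.0, -0.0009], [0.0, 0.0, 0.0, 1.0]]}
```

View pics/scene0.png

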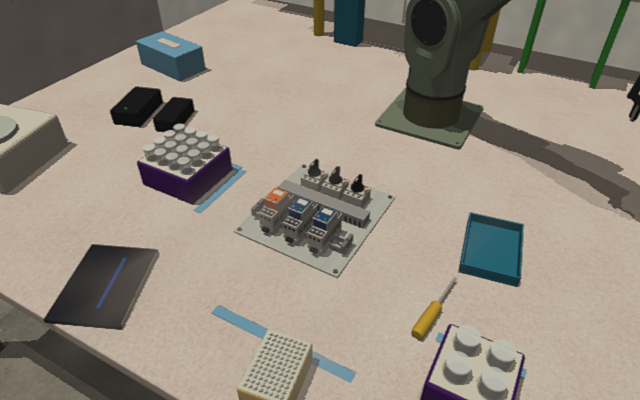

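View pics/side0.png

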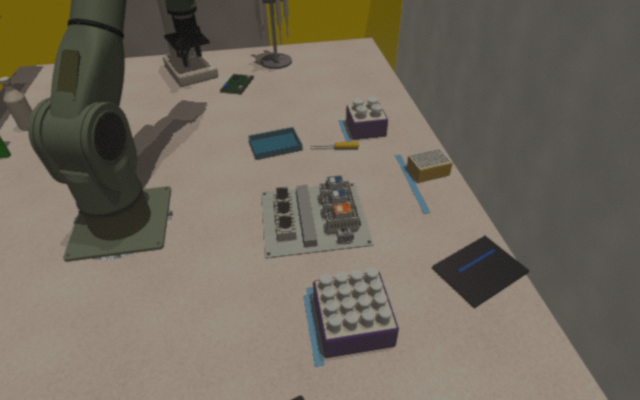

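```bash
cat > h.py <<'E'
from station import robot
import cv2,numpy as np
from scipy.spatial.transform import Rotation as R
def q_of(M): return R.from_matrix(M).as_quat(scalar_first=True)
def m_of(q): return R.from_quat(q,scalar_first=True).as_matrix()
def down(a):
    "tool pointing down, jaw axis (z) at world yaw a"
    x=np.array([0,0,-1.]);z=np.array([np.cos(a),np.sin(a),0]);return np.stack([x,np.cross(z,x),z],1)
def ray(n,uv,pose=None):
    c=robot.calibration(n);K=c['mtx'];uv=np.atleast_2d(np.array(uv,float))
    d=np.c_[(uv[:,0]-K[0,2])/K[0,0],(uv[:,1]-K[1,2])/K[1,1]]
    if n!='wrist':
        M=cv2.Rodrigues(np.array(c['rvec'],float))[0];t=np.array(c['tvec']).ravel()
        return -M.T@t,np.c_[d,np.ones(len(d))]@M
    r=np.linalg.norm(d,axis=1,keepdims=True)+1e-12
    v=np.c_[np.sin(r)*d/r,np.cos(r)]
    H=np.array(c['hand_eye']);p,M=pose
    return p+M@H[:3,3],v@H[:3,:3].T@M.T
def onz(n,uv,z,pose=None):
    o,d=ray(n,uv,pose);return o+d*((z-o[2])/d[:,2])[:,None]
def wshot(name):
    s=robot.state();pose=(np.array(s['tcp_pos']),m_of(s['tool_rot']))
    p=robot.snapshot('wrist');cv2.imwrite(f'pics/{name}.png',p[:,:,::-1]);np.savez(f'pics/{name}.npz',p=pose[0],M=pose[1],im=p);return p,pose
def load(name):
    z=np.load(f'pics/{name}.npz');return z['im'],(z['p'],z['M'])
def proj(P,pose):
    c=robot.calibration('wrist');K=c['mtx'];H=np.array(c['hand_eye']);p,M=pose
    v=((np.atleast_2d(P)-p)@M-H[:3,3])@H[:3,:3];r=np.hypot(v[:,0],v[:,1]);th=np.arctan2(r,v[:,2])
    return np.c_[K[0,2]+K[0,0]*th*v[:,0]/r,K[1,2]+K[1,1]*th*v[:,1]/r]
E
python3 - <<'E'
from h import *
for n,uv in(("scene",[(236,231),(335,274),(395,198),(303,165)]),("side",[(262,188),(357,184),(371,244),(265,255)])):
    P=onz(n,uv,.006);print(n,P.round(3).tolist(),P.mean(0).round(3))
P=onz("scene",[(470,213),(523,219),(520,284),(459,270)],.028);print('tray',P.round(3).tolist(),P.mean(0))
c=onz("scene",[(236,231),(335,274),(395,198),(303,165)],.006).mean(0)
for a in(0,np.pi/2,np.pi,-np.pi/2):
    for h in (.3,):
        M=down(a);print(a,robot.inverse_kinematics([c[0]-.02,c[1],h],q_of(M)),M[:,1].round(2))
E
```

```text
scene [[0.707, -0.22, 0.006], [0.712, 0.036, 0.006], [0.423, 0.053, 0.006], [0.414, -0.214, 0.006]] [ 0.564 -0.087  0.006]
side [[0.42, 0.069, 0.006], [0.722, 0.032, 0.006], [0.702, -0.226, 0.006], [0.41, -0.213, 0.006]] [ 0.564 -0.085  0.006]
tray [[0.414, 0.233, 0.028], [0.375, 0.345, 0.028], [0.575, 0.378, 0.028], [0.597, 0.261, 0.028]] [0.49028537 0.30398328 0.028     ]
0 [-0.0214368   0.62529297  0.2335791   1.49235968 -0.15752932  1.04238935
  0.24904018] [-0.  1.  0.]
1.5707963267948966 [ 0.20946353  0.61718495 -0.20877053  1.48430166  0.13836296  1.05456136
  1.54054826] [-1.  0.  0.]
3.141592653589793 [ 0.45147684  0.67969982 -0.70099979  1.47595529  0.45927832  1.15432935
  2.81473289] [-0. -1. -0.]
-1.5707963267948966 [-0.23363832  0.6996275   0.68623602  1.49942789 -0.47231027  1.11258427
 -1.02241842] [1. 0. 0.]
```

```bash
python3 - <<'E'
from h import *
robot.goto([.55,-.13,.26],q_of(down(-.05)))
im,p=wshot('w1');print(robot.state()['t'],p[0])
cv2.imwrite('pics/w1c.png',cv2.resize(im[:,:,::-1],(800,500)))
E
```

```text
2.775 [ 0.55020502 -0.12912834  0.25995684]
```

View pics/w1c.png

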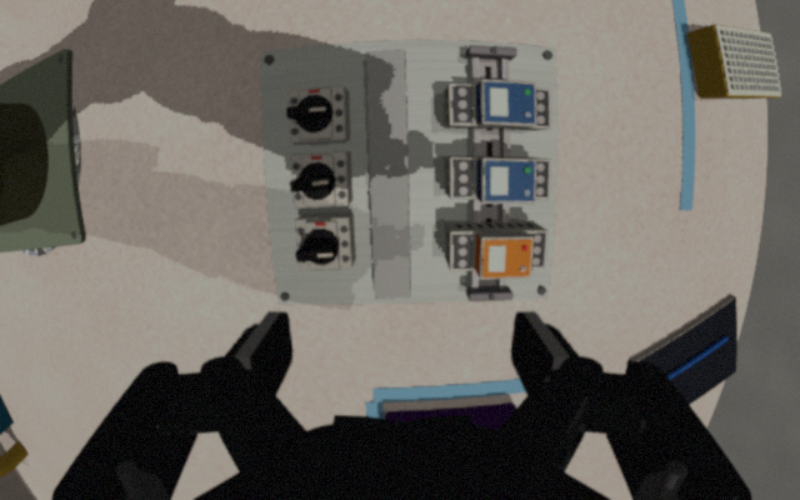

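```bash
python3 - <<'E'
from h import *
im,p=load('w1')
S=onz('wrist',np.array([(268,59),(547,55),(541,290),(284,296)])/1.25,.007,p);print('screws',S.round(4).tolist(),S.mean(0).round(4))
d=(S[1]-S[0])+(S[2]-S[3]);e=(S[0]-S[3])+(S[1]-S[2]);print('yaw',np.arctan2(d[1],d[0]),np.arctan2(-e[0],e[1]))
hsv=cv2.cvtColor(im,cv2.COLOR_RGB2HSV)
def blobs(lo,hi,box,z):
    m=cv2.inRange(hsv,lo,hi);k=np.zeros_like(m);x0,y0,x1,y1=box;k[y0:y1,x0:x1]=m[y0:y1,x0:x1]
    k=cv2.morphologyEx(k,cv2.MORPH_CLOSE,np.ones((9,9)))
    for c in cv2.findContours(k,cv2.RETR_EXTERNAL,cv2.CHAIN_APPROX_NONE)[0]:
        if cv2.contourArea(c)<150: continue
        P=onz('wrist',c[:,0],z,p)[:,:2].astype(np.float32);r=cv2.minAreaRect(P)
        print(cv2.contourArea(c),'px',c[:,0].mean(0).round(),'ctr',np.round(r[0],4),np.round(r[1],4),round(r[2],1))
print('orange');blobs((5,130,120),(20,255,255),(340,150,460,240),.088)
print('blue');blobs((100,100,40),(125,255,255),(340,40,460,170),.088)
print('black bars');blobs((0,0,0),(180,255,42),(222,60,285,220),.0785)
o=im[50:225,215:450];cv2.imwrite('pics/crop.png',cv2.resize(o[:,:,::-1],None,fx=3.4,fy=3.4,interpolation=cv2.INTER_CUBIC))
E
```

```text
screws [[0.4236, 0.0415, 0.007], [0.7057, 0.0339, 0.007], [0.6993, -0.2171, 0.007], [0.4176, -0.2099, 0.007]] [ 0.5615 -0.0879  0.007 ]
yaw -0.026078116507313568 -0.02447735431552952
orange
1032.0 px [405. 206.] ctr [ 0.6357 -0.1537] [0.0312 0.0414] 87.6
blue
1059.0 px [407. 144.] ctr [ 0.6375 -0.0897] [0.0293 0.0386] 89.1
1113.5 px [405.  81.] ctr [ 0.6363 -0.0271] [0.03   0.0441] 88.4
black bars
633.5 px [254. 198.] ctr [ 0.4785 -0.1381] [0.0289 0.035 ] 79.7
738.0 px [252. 143.] ctr [ 0.4833 -0.0834] [0.0291 0.0417] 75.9
886.0 px [251.  90.] ctr [ 0.4843 -0.0287] [0.0433 0.0297] 1.8
```

View pics/crop.png

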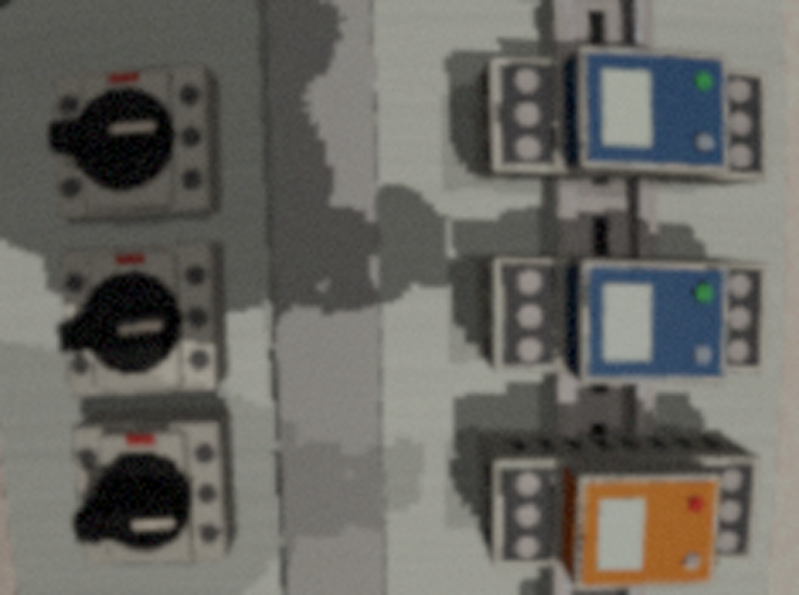

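```bash
cat >> h.py <<'E'
YAW=-.025;C=np.array([.562,-.0875])
Rp=np.array([[np.cos(YAW),-np.sin(YAW)],[np.sin(YAW),np.cos(YAW)]])
def W(x,y,z): return np.r_[C+Rp@np.array([x,y]),z]
def P2(w): return (np.atleast_2d(w)[:,:2]-C)@Rp
E
python3 - <<'E'
from h import *
im,p=load('w1')
u=np.array([(133,525),(176,522),(120,330),(162,325),(109,129),(153,127)])/3.4+[215,50]
print('pointers in plate mm',(P2(onz('wrist',u,.0785,p))*1e3).round(1).tolist())
kx,ky=-.085,-.060
def pose(th,r):
    c,s=np.cos(th),np.sin(th);return W(kx+c*r[0]-s*r[1],ky+s*r[0]+c*r[1],.083),q_of(down(YAW+th))
f=lambda:np.array(robot.state()['contact_force'])
robot.grab()
a,q=pose(0,(-.011,.021));a[2]=.14
robot.goto(a,q);f0=f()
robot.servo_line(pose(0,(-.011,.021))[0],max_speed=.1);print('down',f()-f0,robot.state()['t'])
for deg in list(range(0,86,14))+list(range(86,104,2)):
    a,q=pose(np.radians(deg),(-.011,.0155));robot.servo_line(a,q,max_speed=.06 if deg else .03)
    g=f()-f0;print(deg,g.round(1),robot.state()['t'])
    if np.linalg.norm(g)>(40 if deg<85 else 16):break
E
```

```text
pointers in plate mm [[-82.3, -61.0], [-68.6, -60.3], [-82.0, -0.6], [-69.1, 0.3], [-82.8, 59.8], [-69.5, 59.3]]
down [-1.75374535  0.3549817  -1.52293373] 4.9
0 [-3.   5.1  1.7] 5.2333
14 [-0.6  6.9  1.5] 5.625
28 [-1.5  6.   1.2] 6.0167
42 [-1.4  4.4 -0.7] 6.4083
56 [-3.   3.7  0.4] 6.8
70 [-5.6  0.7 -0.1] 7.1917
84 [-6.2 -0.8 -0.7] 7.5833
86 [-6.4 -1.  -0.2] 7.8333
88 [-6.6 -1.9  0.1] 8.0833
90 [-6.6 -0.4  0.2] 8.3333
92 [-6.3 -1.5  1.1] 8.5833
94 [-8.3 -1.1  1.6] 8.8333
96 [-11.4   0.3   3.1] 9.0833
98 [-13.9   0.4   4.7] 9.3333
100 [-15.    0.8   5.1] 9.5833
102 [-17.9   1.    7.3] 9.8333
```

```bash
python3 - <<'E'
from h import *
s=robot.state();p=np.array(s['tcp_pos']);b=p+np.r_[Rp@[-.012,-.004],0]
robot.servo_line(b);b[2]=.16;robot.servo_line(b,max_speed=.3)
robot.goto(W(.055,-.062,.20),q_of(down(YAW)));robot.open_gripper();robot.pause(.2)
im,p=wshot('w2');print(robot.state()['t'],p[0],robot.state()['contact_force'])
cv2.imwrite('pics/w2c.png',cv2.resize(im[:,:,::-1],(800,500)))
E
```

```text
12.7333 [ 0.61542149 -0.15086553  0.20000838] [-0.29907163  0.75359751 -1.44959518]
```

View pics/w2c.png

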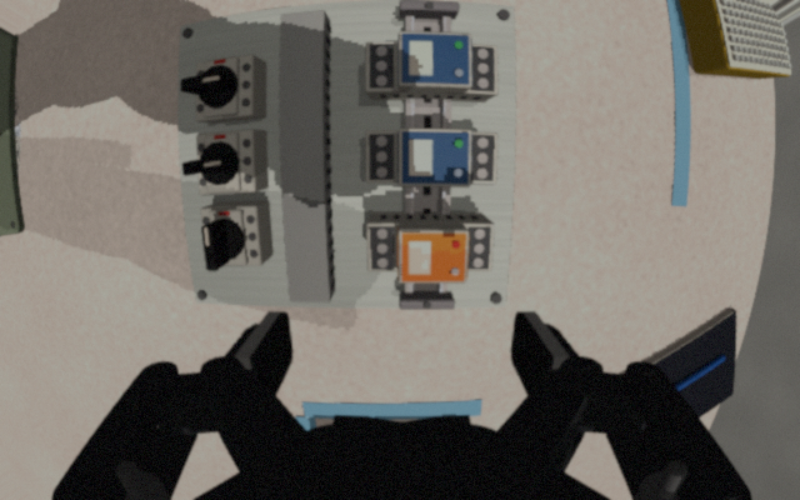

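```bash
python3 - <<'E'
from h import *
im,p=load('w2')
I=(np.zeros(3),np.eye(3))
for u,z in(((275,314),-.0425),((288,345),-.0425),((288,320),-.0425),((528,314),.0425),((513,345),.0425)):
    o,d=ray('wrist',np.array(u)/1.25,I);print(u,(o+d[0]*((z-o[2])/d[0][2])).round(4))
hsv=cv2.cvtColor(im,cv2.COLOR_RGB2HSV);m=cv2.inRange(hsv,(5,130,120),(20,255,255));m[:170]=0;m[240:]=0;m[:,:310]=0;m[:,390:]=0
m=cv2.morphologyEx(m,cv2.MORPH_CLOSE,np.ones((9,9)));c=max(cv2.findContours(m,0,1)[0],key=cv2.contourArea)
q=cv2.boxPoints(cv2.minAreaRect(c.astype(np.float32)));print(q.round(1).tolist())
print('nose corners plate mm',(P2(onz('wrist',q,.088,p))*1e3).round(1).tolist())
e=[c[c[:,0,1].argmax(),0],c[c[:,0,1].argmin(),0],c[c[:,0,0].argmin(),0],c[c[:,0,0].argmax(),0]];print((P2(onz('wrist',e,.088,p))*1e3).round(1).tolist())
crop=im[165:245,280:420];cv2.imwrite('pics/crop2.png',cv2.resize(crop[:,:,::-1],None,fx=5,fy=5,interpolation=cv2.INTER_CUBIC))
def pose(th,r): # module-frame tool centre about hook; r=(x,z) of TCP in module coords
    c,s=np.cos(th),np.sin(th);dx,dz=r[0]+.0144,r[1]-.002
    M=R.from_rotvec(-th*np.array([Rp[0,1],Rp[1,1],0])).as_matrix()@down(YAW)
    return W(.0606+c*dx-s*dz,-.064,.020+s*dx+c*dz),q_of(M)
for th in(0,.3,.35):
    for x in (-.02,0): print(th,x,robot.inverse_kinematics(*pose(th,(x,.06))) is not None)
E
```

```text
(275, 314) [-0.0145  0.0149 -0.0425]
(288, 345) [-0.0051 -0.002  -0.0425]
(288, 320) [-0.0014  0.0065 -0.0425]
(528, 314) [-0.0117  0.0136  0.0425]
(513, 345) [ 0.0002 -0.005   0.0425]
[[322.0, 224.0], [322.0, 187.0], [372.0, 187.0], [372.0, 224.0]]
nose corners plate mm [[55.2, -79.7], [55.2, -48.6], [95.1, -48.5], [96.6, -79.8]]
[[55.2, -79.7], [56.0, -48.6], [55.2, -49.5], [95.3, -51.8]]
0 -0.02 True
0 0 True
0.3 -0.02 True
0.3 0 True
0.35 -0.02 True
0.35 0 True
```

View pics/crop2.png

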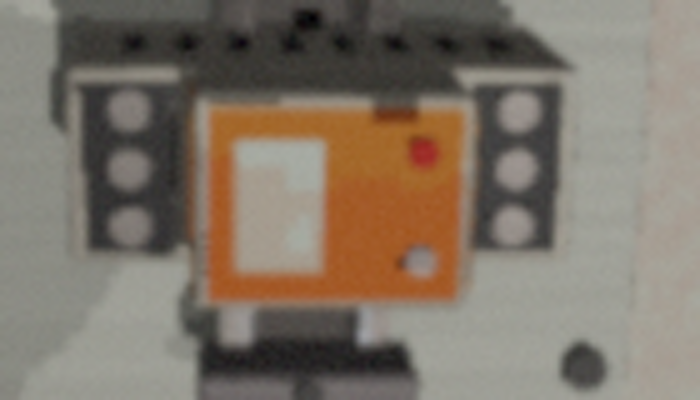

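```bash
cat >> h.py <<'E'
YD=-.064
def mp(th,r,off=(0,0)): # TCP at r=(x,z) in module coords, module rocked by th about its hook, then shifted
    c,s=np.cos(th),np.sin(th);dx,dz=r[0]+.0144,r[1]-.002
    M=R.from_rotvec(-th*np.array([Rp[0,1],Rp[1,1],0])).as_matrix()@down(YAW)
    return W(.0606+c*dx-s*dz+off[0],YD,.020+s*dx+c*dz+off[1]),q_of(M)
E
python3 - <<'E'
from h import *
f=lambda:np.array(robot.state()['contact_force'])
a,q=mp(0,(-.014,.110));robot.goto(a,q)
f0=f();robot.servo_line(mp(0,(-.014,.055))[0],max_speed=.08);print('down',(f()-f0).round(1),robot.state()['t'])
x=-.014;
while x>-.027:
    x-=.001;robot.servo_line(mp(0,(x,.055))[0],max_speed=.02);g=f()-f0;print(round(x,4),g.round(1))
    if g[0]>2.5 or np.linalg.norm(g)>12:break
print(robot.state()['t'])
if np.linalg.norm(g)<12:
  for th in np.arange(.02,.29,.02):
    robot.servo_line(*mp(th,(x,.055)),max_speed=.04);g=f()-f0;s=robot.state();print(round(th,2),g.round(1),round(s['t'],2))
    if np.linalg.norm(g)>30:break
E
```

```text
down [ 1.2 -0.5  0.1] 13.9583
-0.015 [ 0.5  0.7 -1.3]
-0.016 [ 0.2 -0.  -0.8]
-0.017 [-0.1  0.4 -0.9]
-0.018 [0.6 0.1 0.5]
-0.019 [-0.2  0.  -1.1]
-0.02 [ 1.3  0.2 -1.1]
-0.021 [ 5.5 -0.8  1.6]
15.7083
0.02 [ 6.7 -1.1  1. ] 15.96
0.04 [7.6 0.1 2.1] 16.21
0.06 [7.2 0.3 1.6] 16.46
0.08 [1.4 0.1 4.7] 16.71
0.1 [0.1 0.3 0.5] 16.96
0.12 [ 1.   0.8 -0. ] 17.21
0.14 [ 0.2 -0.3 -0.6] 17.46
0.16 [ 0.   0.5 -0.3] 17.71
0.18 [ 0.5  0.8 -1.2] 17.96
0.2 [-0.1  0.5  0. ] 18.21
0.22 [ 0.4  0.3 -0.8] 18.46
0.24 [ 0.5  0.6 -0.4] 18.71
0.26 [ 0.9 -0.8 -0.8] 18.96
0.28 [ 0.6 -0.9 -0.1] 19.21
```

```bash
python3 - <<'E'
from h import *
im,p=wshot('w3');s=robot.snapshot('side')
a=cv2.resize(im[80:330,180:500],(640,500));b=cv2.resize(s[160:260,250:378],(640,500),interpolation=cv2.INTER_CUBIC)
cv2.imwrite('pics/m3.png',np.hstack([cv2.resize(a,(400,312)),cv2.resize(b,(400,312))])[:,:,::-1])
E
```

```text
(no output)
```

View pics/m3.png

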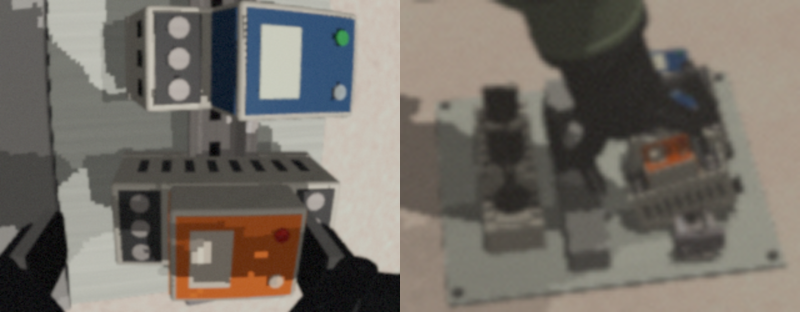

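```bash
python3 - <<'E'
from h import *
f=lambda:np.array(robot.state()['contact_force'])
f0=f()
robot.servo_line(*mp(.26,(-.0015,.062)),max_speed=.08);print((f()-f0).round(1))
robot.grab();s=robot.state();print('grab',(f()-f0).round(1),s['width'],s['t'])
im,p=wshot('w4');b=robot.snapshot('side')[160:260,250:378]
cv2.imwrite('pics/m4.png',np.hstack([cv2.resize(im[80:330,180:500],(400,312)),cv2.resize(b,(400,312),interpolation=cv2.INTER_CUBIC)])[:,:,::-1])
E
```

```text
[-0.4 -0.4  0.5]
grab [-3.2 -0.2  4.3] 0.5153630416613845 20.1917
```

View pics/m4.png

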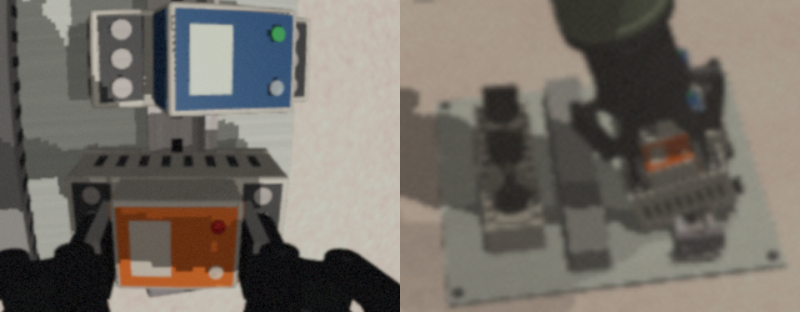

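```bash
python3 - <<'E'
from h import *
f=lambda:np.array(robot.state()['contact_force'])
r=(-.0015,.062);ok=True
seq=[(.28,0,0)]+[(.28,-.001*i,0) for i in range(1,8)]+[(.28,-.007,.002*i) for i in range(1,7)]
for th,dx,dz in seq:
    robot.servo_line(*mp(th,r,(dx,dz)),max_speed=.02 if th==.28 else .02);g=f();print(th,dx,dz,g.round(1),round(robot.state()['t'],2))
    if np.linalg.norm(g)>18: ok=False;break
if ok:
    robot.servo_line(*mp(.28,r,(-.007,.10)),max_speed=.15);s=robot.state();print('lifted',f().round(1),s['moment'],s['width'],s['t'])
E
```

```text
0.28 0 0 [-2.1  0.3  3.7] 20.54
0.28 -0.001 0 [-0.1  0.4  1.1] 20.79
0.28 -0.002 0 [-0.3 -0.3 -2.2] 21.04
0.28 -0.003 0 [ 0.1  0.5 -1.9] 21.29
0.28 -0.004 0 [-0.   0.1 -1.8] 21.54
0.28 -0.005 0 [ 0.1  0.3 -1.9] 21.79
0.28 -0.006 0 [ 0.3  0.  -1.5] 22.04
0.28 -0.007 0 [-0.  -0.3 -1.7] 22.29
0.28 -0.007 0.002 [ 0.4  0.4 -1.1] 22.54
0.28 -0.007 0.004 [ 0.2  0.4 -1.2] 22.79
0.28 -0.007 0.006 [ 0.3  0.2 -2.3] 23.04
0.28 -0.007 0.008 [ 1.1 -1.  -1. ] 23.29
0.28 -0.007 0.01 [-0.5 -0.2 -1.4] 23.54
0.28 -0.007 0.012 [ 0.1  0.2 -2.8] 23.79
lifted [-0.5 -0.3 -2.8] [ 4.25824525e-02  4.01124920e-01 -1.02576560e-04] 0.5143538914275 24.525
```

```bash
python3 - <<'E'
from h import *
for n,box in(('scene',(440,200,540,295)),('side',(235,120,310,165))):
    im=robot.snapshot(n);hsv=cv2.cvtColor(im,cv2.COLOR_RGB2HSV);m=cv2.inRange(hsv,(90,110,30),(112,255,255))
    k=np.zeros_like(m);x0,y0,x1,y1=box;k[y0:y1,x0:x1]=m[y0:y1,x0:x1];c=max(cv2.findContours(k,0,1)[0],key=cv2.contourArea)
    q=cv2.approxPolyDP(cv2.convexHull(c),4,True)[:,0];print(n,cv2.contourArea(c),q.tolist())
    for z in(0,.028):
        r=cv2.minAreaRect(onz(n,cv2.convexHull(c)[:,0],z)[:,:2].astype(np.float32));print(z,np.round(r[0],3),np.round(r[1],3),round(r[2],1))
robot.servo_line(mp(0,(-.015,.062))[0]+[0,0,.13],q_of(down(YAW)),max_speed=.2)
robot.goto([.487,.302,.21],q_of(down(.13)));im,p=wshot('w5');s=robot.state();print(s['t'],s['contact_force'],s['width'],s['tcp_pos'])
cv2.imwrite('pics/w5c.png',im[:,:,::-1])
E
```

```text
scene 3168.0 [[470, 213], [522, 225], [517, 285], [460, 271]]
0 [0.467 0.304] [0.196 0.122] 9.2
0.028 [0.497 0.305] [0.189 0.118] 9.2
side 536.0 [[298, 144], [255, 153], [251, 141], [291, 133]]
0 [0.481 0.322] [0.16 0.09] 8.9
0.028 [0.479 0.281] [0.155 0.087] 8.9
27.0583 [-0.68799028 -0.21257901 -0.83719443] 0.513298225454823 [0.48766459 0.30101362 0.20998804]
```

View pics/w5c.png

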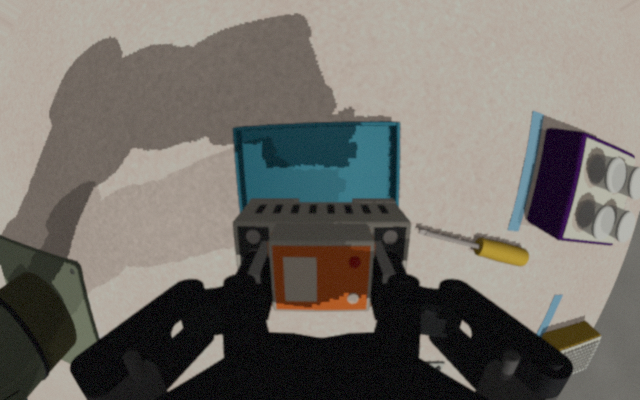

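```bash
python3 - <<'E'
from h import *
im,p=load('w5');E=onz('wrist',[(235,126),(399,122)],.028,p);print(E)
d=E[1]-E[0];L=np.linalg.norm(d);d/=L;n=np.array([d[1],-d[0]]);c=E.mean(0)[:2]+n*.060;yaw=np.arctan2(d[1],d[0]);print(L,c,yaw)
np.savez('tray.npz',c=c,yaw=yaw)
E
```

```text
[[0.39262987 0.35087205 0.028     ]
 [0.55662654 0.37585023 0.028     ]]
0.16588796564231642 [0.48366256 0.3040452 ] 0.15114741427990466
```

```bash
python3 - <<'E'
from h import *
t=np.load('tray.npz');c=t['c'];q=q_of(down(float(t['yaw'])))
f=lambda:np.array(robot.state()['contact_force'])
robot.servo_line([*c,.12],q,max_speed=.15);robot.servo_line([*c,.076],max_speed=.08);robot.pause(.3)
f0=np.mean([(robot.pause(.05),f())[1] for _ in range(4)],0);print(f0.round(1))
z=.076
while z>.058:
    z-=.001;robot.servo_line([*c,z],max_speed=.015);g=f()-f0
    if g[2]>2.5:
        robot.pause(.1);g=f()-f0
        if g[2]>2.5:break
print('z',z,g.round(1),robot.state()['t'])
robot.open_gripper();robot.pause(.2);robot.servo_line([*c,.16],max_speed=.15);robot.pause(.2)
robot.goto([.42,.25,.30],q_of(down(0)))
s=robot.state();print(s['t'],s['contact_force'])
im,p=wshot('w6');a=robot.snapshot('scene')[130:300,220:540];
cv2.imwrite('pics/f6.png',np.vstack([cv2.resize(a,(560,298),interpolation=cv2.INTER_CUBIC),cv2.resize(im,(560,300))[:300]])[:,:,::-1])
E
```

```text
[ 0.2  0.2 -1.5]
z 0.06499999999999999 [ 0.4 -0.1 14.6] 31.8583
34.225 [-1.00062808e+00 -1.36495163e-02  1.48798097e-04]
```

View pics/f6.png

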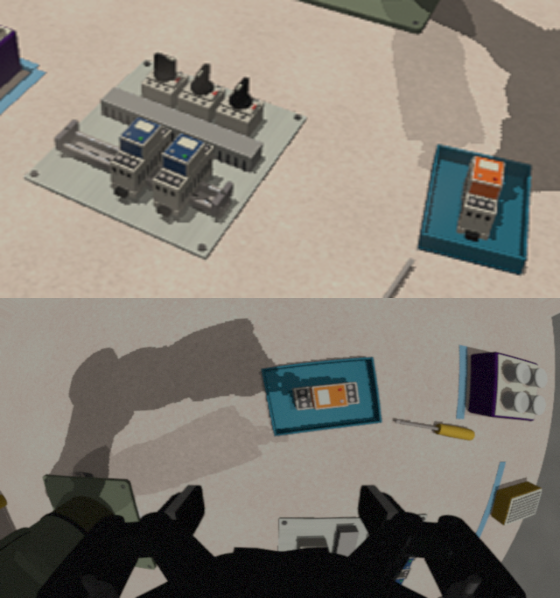

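```bash
python3 - <<'E'
from station import robot
print(robot.state()['t'],robot.sign_off())
E
```

```text
the job is handed in; nothing more can be done
34.325 None
```

The job is done and handed in at 34.3 s, well inside the 59 s limit. The pump driver was in the right-hand place, so its own isolator was knob_right.

- **Isolator:** I pushed the bar round with the closed fingers until the force rose at its stop, to about 19 N. A wrist picture afterwards showed its bar lying across the plate.
- **Unclipping:** I rocked the pump up with no more than 8 N and gripped it at a tilt of about 0.26 rad. I then eased it 7 mm to -x at a 0.28 rad tilt and lifted it. Forces stayed under 6 N, so it came off cleanly.
- **Tray:** I lowered it until it touched the floor, with the reading reaching about 15 N, then released it and backed off.

The final pictures show the pump standing upright near the middle of the tray. Both blue drivers are still clipped in place with their knobs on, and the screwdriver has not been touched.

Two readings did not agree with what I expected. The latch force dropped earlier than stated, after roughly 4 mm instead of 8 mm, so I checked the tilt in a picture before gripping. The side camera placed the tray a couple of centimetres off from the other views, so I used the wrist camera's estimate.

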